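Open the child-resistant cap of a solvent jug

ROBOT

A 6-joint arm with a two-finger parallel gripper is mounted at the origin on a cart in front of the work surface, level with it; the furniture and walls round the work are solid. World frame = base frame: x ahead of the robot, y to its left, z up, the work surface at z = 0. Lengths are in m, angles in rad, forces in N, time in s.
With the tool pointing down it reaches from about 0.35 to 0.775 m from the base axis. Payload 7.3 kg.
Tool frame: the origin (TCP) lies between the finger pads; the fingertips stand 11 mm ahead of it and the grasp point (between the pads) lies 8 mm behind it; z points along the fingers, y is the line along which they close (so a half turn about z gives the same grasp; the last joint's range is limited). The gripper opens to 92 mm and grips with 3 to 60 N. Pads are 19 mm wide; open, the fingers measure 130 mm over their backs; the gripper's body (75 mm by 190 mm) begins 47 mm behind the grasp point.
Start: joints at [-1.344, 0.342, 1.524, -0, 1.275, -0.146], TCP at [0.191, -0.489, 0.238] pointing down, gripper open.
Joint ranges: [-2.53, 2.53], [-0.77, 2.02], [0.04, 2.7], [-1, 4.14], [0.28, 2.66], [-3.11, 3.11]. Speed limits (rad/s): [2.57, 2.57, 3.14, 3.14, 3.14, 3.14].

INTERFACE

Orientations are given as a rotation vector (axis times angle).
In Python, from plant import arm gives the robot as it stands.
- The arm moves only by the tool drive_tool, never from a script. Its argument "motion" is a list of rows, each a list of 7 numbers: the shift along the tool's x, y, z in mm, then the turn, a rotation vector about the tool's x, y, z in degrees, then the closure in counts, from 0 (fully open) to 255 (shut). In form: [[dx, dy, dz, ax, ay, az, claw], ...]. A call has exactly 8 rows; each row is the pose to reach, as a shift and turn from the pose commanded when the call began, along the tool's axes at that moment; what a row does not reach only later rows make up. A row lasts 1/8 s, in which the tool goes at most 62.5 mm and 10.7 degrees, less where a joint would pass 70% of its speed; a pose out of reach is approached as far as the arm can. A call with a gripper value outside its range is refused whole. The fingers move at their own pace and stop on an object; the grip force is fixed at half the most. Time passes only in rows, so rows that repeat a pose let the fingers close, or fill a call up. It gives the time, the measured TCP pose, the force, the opening and the grip force at its end, in the units of the state.
- arm.state(): the state, without advancing time (a new reading comes with each control period).
- arm.read_camera(name): name is "scene" or "top" or "wrist"; returns the picture (480x640x3 uint8, red, green, blue); there is no depth.
- arm.camera_model(name): a dict with "camera_matrix" (3x3 intrinsics, pixels), "k1" (the pictures are not rectified: a ray, as slopes to the right and down, at radius r is drawn at 1 + k1 r^2 times it, then the intrinsics apply), "xyz" and "orientation" of the camera in the world. Camera axes: x right, y down, z forward; pixel columns grow to the right and rows downward; lengths in m; the calibration is good to about 2 mm. A picture is of the moment at which its call begins: read the wrist's pose just before it. camera_model takes no time and is no camera call; for the wrist camera it gives the pose at the moment of the call.
- arm.sign_off(): hands the job in; it is judged then, once.
Trained networks look in the newest picture that a camera, given by its name, has taken for a name from the list of things; names that differ only in an ending like _2 or _b are one class to them, and where a whole thing is asked for, a point or a joint stands for the part that bears it (a point fixed in the world has none). Each returns a list of dicts, best first, with "conf" (0 to 1); they miss things now and then, are a little off and sometimes report something else, mostly with a low value. They report only what shows in the picture. A call takes as long as a camera call.
- arm.recognise(camera, label): "at" ([x, y, z] in m, in the coordinates of the camera as it stood for that picture, good to about 4 mm: the middle of the surface that is visible of it).
The state is a dict: "clock": time; "qpos": joint angles; "joint_vel": joint speeds; "effort": joint torques, N m; "position": TCP position; "tool_rot": TCP orientation; "force": force on the tool from outside, world axes, zero at the start; "moment": the same for the moment, N m; "gripper_width": finger opening in m; "grip_force": force on a finger pad.
Only numpy, scipy, OpenCV 4.12 (cv2) and the standard library are available. Lean on these libraries where they do the work, as an engineer would, in place of code of your own. Each camera call takes 0.05 s, during which the arm holds its last target. There are 200 camera calls.

TASK

Open the squat white solvent jug that is clamped in the round grey metal holder: its child-resistant cap has to be pushed down hard against its spring and, while down, turned anticlockwise (seen from above) by about a sixth of a turn. Then lift the cap off and set it down flat, top up, in the shallow square steel dish. Leave the taller amber bottle beside the work where it stands.

Things in the scene. Friction and masses are not known exactly. Their poses are not given: they have to be found in the camera images.
- cap_center (a point): Centre of the jug's white ribbed cap (50 mm wide, 30 high, 40 g, flat top), 15 mm below its top, z up. Grip at any yaw. Bayonet: spring lifts it with 9 N, +1 N/mm. Push down 4 mm or more (aim 6 to 7, bottoms at 9); held down, turn anticlockwise from above: free from 42 to 80 degrees (aim 62, stop at 85). Unpushed or clockwise it jams at 6 degrees. Free, it rises 4 mm and lifts straight off.
- jug_mouth (a point): Top of the jug's neck, on its axis, 123 mm above the worktop, z up; hidden in the cap. The jug is white, round, 76 mm wide, fixed in a round grey metal holder 100 mm wide. Its shoulder rises from 58 mm height at the side to 80 mm at the neck; the locked cap's lower edge is at 106 mm and its top at 136 mm, so fingertips beside it have free space down to about 84 mm.
- dish_floor (a point): Centre of the inner floor of the shallow square open steel dish, 112 mm square outside, walls 12 mm high and 3 mm thick, floor 3 mm above the worktop, fixed; z up, x and y along its sides.
- amber: Bystander: amber round bottle with a narrow black cap, 58 mm in diameter, 125 mm high, loose. Origin at the centre of its underside, z up.

How it is judged:
By the outcome, as a careful person would: the job done as asked, in the order asked, and still so for the second after the job is handed in, with the robot touching nothing.
It also fails if it takes over 40 s, if anything falls off the work surface, if the arm or the gripper's body presses on something with over 40 N, if the wrist force passes 120 N, or if a joint passes its speed limit or range.

## Working session

There is one attempt and no reset: what is moved stays moved. The work goes in short steps, Python scripts to look and compute and a tool call to move; the robot and the scene stay as the last step left them, time stands still between calls to the robot, and variables do not carry over. Pictures are saved under pics/ and viewed, at most 10 in all, crops included, and the job is handed in when it is done.

Besides the shell and the picture viewer there is one more tool, called as name(argument=value, ...), one argument or row to a line, values as JSON. drive_tool: Moves the arm, as the interface text tells. Its arguments: {"type":"object","properties":{"motion":{"type":"array"}},"required":["motion"]}

```bash
mkdir -p pics
cat > h.py <<'E'
import numpy as np, cv2
from scipy.spatial.transform import Rotation as R
from plant import arm
def rot(o):
    o=np.array(o,float)
    return o if o.shape==(3,3) else (R.from_rotvec(o) if o.size==3 else R.from_quat(o)).as_matrix()
def snap(c,fn=None):
    m=arm.camera_model(c); im=arm.read_camera(c)
    if fn: cv2.imwrite('pics/'+fn,im[:,:,::-1])
    return m,im
def world(m,p): return rot(m['orientation'])@np.array(p)+np.array(m['xyz'])
def px(m,w):
    p=rot(m['orientation']).T@(np.array(w)-m['xyz']); s=p[:2]/p[2]; s=s*(1+m['k1']*(s@s))
    return (np.array(m['camera_matrix'])@[*s,1])[:2]
def find(c,m,labels):
    for l in labels:
        for d in arm.recognise(c,l)[:3]:
            w=world(m,d['at']); print(c,l,round(d['conf'],2),w.round(4),px(m,w).round())
def onz(m,u,z):
    K=np.array(m['camera_matrix']); d=cv2.undistortPoints(np.array([[u]],float),K,np.array([m['k1'],0,0,0.]))[0,0]
    r=rot(m['orientation'])@[*d,1]; return np.array(m['xyz'])+r*(z-m['xyz'][2])/r[2]
E
python3 - <<'E'
from h import *
print(arm.state())
for c in('top','scene'):
    m,im=snap(c,c+'1.png'); print(m['xyz'],m['orientation'],m['k1'])
    find(c,m,['cap_center','jug_mouth','dish_floor','amber'])
E
```

```text
{'clock': 0.0, 'qpos': array([-1.34396920e+00,  3.42723051e-01,  1.52501987e+00, -1.48623703e-05,
        1.27543339e+00, -1.46020321e-01]), 'joint_vel': array([ 0.00028391, -0.0001649 , -0.00025469, -0.00214366, -0.00053828,
        0.00189317]), 'effort': array([-1.11835107e-03, -4.31246030e+01, -2.44220334e+01,  7.16972980e-02,
        5.58450376e-02, -1.29476666e-04]), 'position': array([ 0.1911561 , -0.48852954,  0.2370438 ]), 'tool_rot': array([-3.08560377e+00, -5.81994448e-01,  1.22730082e-04]), 'force': array([-0.65379026, -1.36119015, -0.29427647]), 'moment': array([ 0.02539882,  0.03128222, -0.03665853]), 'grip_force': 0.0, 'gripper_width': 0.09165023899751158}
[ 0.41508056 -0.24505411  0.93783674] [-2.10798279  2.1397338  -0.2092785 ] -0.1414862714384928
top jug_mouth 0.95 [ 0.5014 -0.1535  0.0347] [263. 307.]
top dish_floor 0.71 [ 0.5169 -0.4118  0.0065] [414. 298.]
top amber 0.94 [ 0.6783 -0.2493  0.0866] [319. 195.]
[0.24842576 0.38751595 0.53332493] [-0.61169362  2.46699132 -1.38199716] -0.11574607404000951
scene cap_center 0.8 [ 0.5136 -0.1274  0.1326] [328. 257.]
scene jug_mouth 0.67 [ 0.5062 -0.1118  0.0477] [328. 306.]
scene dish_floor 0.75 [ 0.5173 -0.4074  0.0027] [385. 241.]
scene amber 0.83 [ 0.6856 -0.2342  0.0697] [276. 233.]
```

View pics/top1.png

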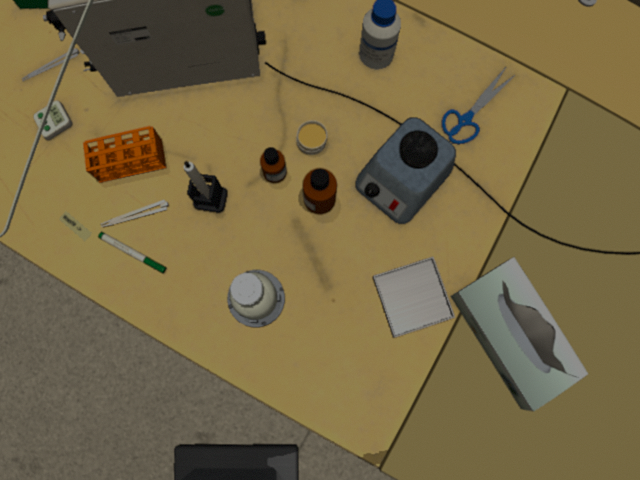

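View pics/scene1.png

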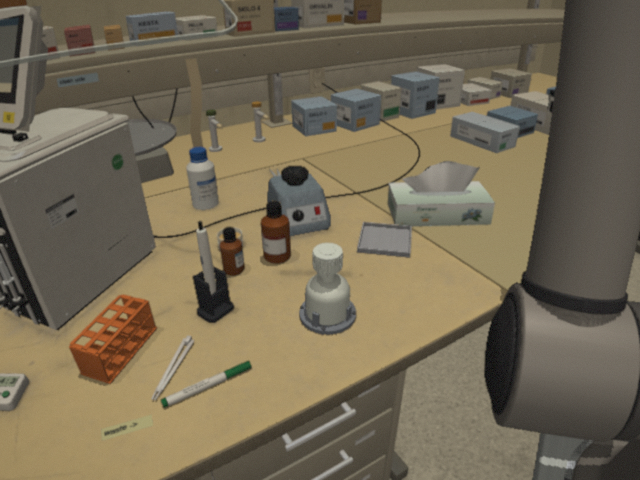

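The top view shows the jug cap at about (246,290), the grey holder at (256,298), the dish at about (413,298) and the amber bottle at (320,190). The scene view shows the cap top at about (327,250) and the dish at (385,240). I'll triangulate these next.

Run:
```python
from h import *
mt=arm.camera_model('top'); ms=arm.camera_model('scene')
print('cap',onz(mt,(246,290),.136),onz(ms,(328,250),.136))
C=[onz(mt,c,z) for c,z in zip([(374,275),(432,259),(452,320),(394,336)],[.012]*4)]
for c in C: print(c.round(4))
print('dish',np.mean(C,0), np.degrees(np.arctan2(*(C[1]-C[0])[[1,0]])))
print('amber',onz(mt,(319,175),.125))
s=arm.state(); T=rot(s['tool_rot']); print(T.round(3))
mw,im=snap('wrist'); print('wristcam in tool',T.T@(np.array(mw['xyz'])-s['position']), (T.T@rot(mw['orientation'])).round(2))
cap=np.array([.51,-.145,.30]); print(T.T@(cap-s['position'])*1000)
for n,c in(('top',[90,220,170,360]),):
    im=cv2.imread('pics/top1.png')[220:360,170:480]; cv2.imwrite('pics/crop.png',cv2.resize(im,None,fx=2.5,fy=2.5,interpolation=2))
```

```text
cap [ 0.51798257 -0.13868169  0.136     ] [ 0.52074985 -0.14018287  0.136     ]
[ 0.5568 -0.3433  0.012 ]
[ 0.5834 -0.446   0.012 ]
[ 0.4764 -0.4754  0.012 ]
[ 0.4514 -0.3741  0.012 ]
dish [ 0.51699674 -0.40968967  0.012     ] -75.48418286088209
amber [ 0.69992301 -0.2501658   0.125     ]
[[ 0.931  0.364  0.   ]
 [ 0.364 -0.931  0.   ]
 [ 0.    -0.    -1.   ]]
wristcam in tool [ 0.08326953 -0.00079877 -0.14725259] [[ 0.   -0.95 -0.3 ]
 [ 1.    0.    0.  ]
 [-0.   -0.3   0.95]]
[ 422.13397814 -204.21089961  -62.30345   ]
```

View pics/crop.png

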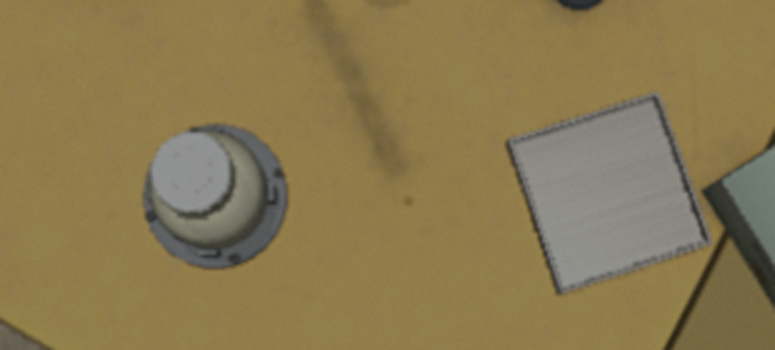

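drive_tool(
  motion=[
    [54,-26,-2,0,0,0,0],
    [108,-52,-4,0,0,0,0],
    [162,-77,-5,0,0,0,0],
    [216,-103,-7,0,0,0,0],
    [270,-129,-9,0,0,0,0],
    [324,-155,-11,0,0,0,0],
    [378,-180,-12,0,0,0,0],
    [432,-206,-13,0,0,0,0],
  ],
)

```text
clock: 1.55
position: [0.5198, -0.1382, 0.2509]
tool_rot: [3.087, 0.582, 0.001]
force: [0.8, -1.5, 0.2]
gripper_width: 0.0916
grip_force: 0.0
```

Run:
```python
from h import *
s=arm.state(); m,im=snap('wrist','w1.png'); print(s['position'],s['qpos'].round(2))
find('wrist',m,['cap_center'])
for p in([.519,-.139,.136],):print(px(m,p))
mt,_=snap('top'); find('top',mt,['cap_center'])
mt=arm.camera_model('top'); ms=arm.camera_model('scene')
for z in(.05,.08,.1,.12): print(z,onz(mt,(453,297),z).round(3),onz(ms,(390,187),z).round(3))
```

```text
[ 0.5197747  -0.13820597  0.2509491 ] [-0.4   0.36  1.47 -0.    1.32  0.8 ]
wrist cap_center 0.69 [ 0.5236 -0.1353  0.1385] [319. 236.]
[321.70569254 242.74832099]
top cap_center 0.89 [ 0.5137 -0.1393  0.135 ] [247. 293.]
0.05 [ 0.512 -0.47   0.05 ] [ 0.571 -0.573  0.05 ]
0.08 [ 0.509 -0.462  0.08 ] [ 0.551 -0.514  0.08 ]
0.1 [ 0.506 -0.457  0.1  ] [ 0.538 -0.474  0.1  ]
0.12 [ 0.504 -0.452  0.12 ] [ 0.525 -0.434  0.12 ]
```

View pics/w1.png

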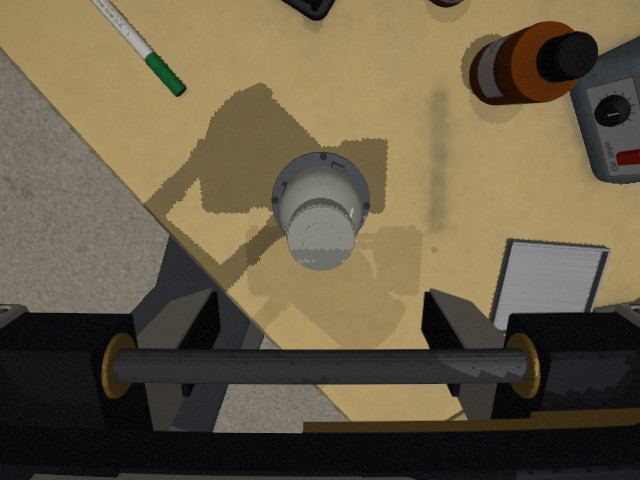

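The wrist view shows the cap centred at about (321,237), within a few mm of my prediction of (322,243). I'll move down and grip it.

drive_tool(
  motion=[
    [1,1,40,0,0,0,0],
    [1.5,1,80,0,0,0,0],
    [1.5,1,105,0,0,0,0],
    [1.5,1,120,0,0,0,0],
    [1.5,1,129,0,0,0,0],
    [1.5,1,131,0,0,0,0],
    [1.5,1,131,0,0,0,60],
    [1.5,1,131,0,0,0,80],
  ],
)

```text
clock: 2.75
position: [0.5207, -0.1403, 0.1205]
tool_rot: [3.086, 0.582, 0.002]
force: [-0.0, -0.6, 0.1]
gripper_width: 0.0764
grip_force: 0.0
```

Run:
```python
from h import *
s=arm.state(); m,im=snap('wrist','w2.png'); print(s['position'],s['force'],s['gripper_width'])
for p in([.521,-.138,.136],):print(px(m,p))
```

```text
[ 0.52073067 -0.14027345  0.12046209] [-0.03995377 -0.62729267  0.07538797] 0.07644778658068972
[316.88164281 341.02457394]
```

View pics/w2.png

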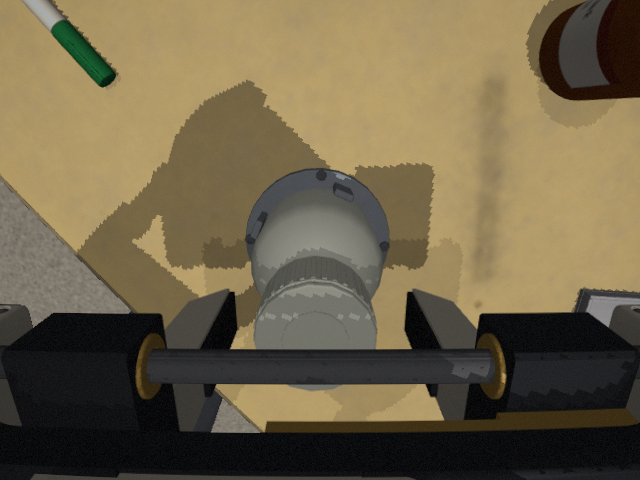

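The cap's rim spans columns 254–377. It sits about 2 mm off the finger mid-line (column 321) and slightly ahead of it. I'll shift to match and close.

drive_tool(
  motion=[
    [1.5,-2,0,0,0,0,80],
    [1.5,-2,0,0,0,0,100],
    [1.5,-2,0,0,0,0,255],
    [1.5,-2,0,0,0,0,255],
    [1.5,-2,0,0,0,0,255],
    [1.5,-2,0,0,0,0,255],
    [1.5,-2,0,0,0,0,255],
    [1.5,-2,0,0,0,0,255],
  ],
)

```text
clock: 3.8
position: [0.5211, -0.1378, 0.1197]
tool_rot: [3.087, 0.582, 0.0]
force: [0.4, -0.8, -0.4]
gripper_width: 0.0475
grip_force: 30.0
```

drive_tool(
  motion=[
    [0,0,2,0,0,0,255],
    [0,0,4,0,0,0,255],
    [0,0,6,0,0,0,255],
    [0,0,7,0,0,0,255],
    [0,0,7,0,0,0,255],
    [0,0,7,0,0,0,255],
    [0,0,7,0,0,0,255],
    [0,0,7,0,0,0,255],
  ],
)

```text
clock: 4.8
position: [0.5211, -0.1378, 0.1144]
tool_rot: [3.086, 0.582, 0.002]
force: [-4.5, 1.6, 14.1]
gripper_width: 0.0474
grip_force: 30.0
```

The force is 14.5 N, so the spring is compressed about 5.5 mm and the grip isn't slipping. I'll push slightly deeper and turn.

drive_tool(
  motion=[
    [0,0,1,0,0,0,255],
    [0,0,1.2,0,0,-9,255],
    [0,0,1.2,0,0,-18,255],
    [0,0,1.2,0,0,-27,255],
    [0,0,1.2,0,0,-36,255],
    [0,0,1.2,0,0,-45,255],
    [0,0,1.2,0,0,-54,255],
    [0,0,1.2,0,0,-62,255],
  ],
)

```text
clock: 5.8
position: [0.5224, -0.138, 0.1137]
tool_rot: [2.338, 2.092, 0.004]
force: [-1.3, 1.4, 14.2]
gripper_width: 0.0477
grip_force: 30.0
```

Run:
```python
from h import *
s=arm.state(); print(s['position'],s['force'],s['moment'],s['gripper_width'],s['qpos'].round(2)); T=rot(s['tool_rot']);print(np.degrees(np.arctan2(T[1,0],T[0,0])))
m,im=snap('wrist','w3.png')
```

```text
[ 0.52241691 -0.13803585  0.1137422 ] [-1.32834298  1.37337124 14.16998772] [ 0.25201749  0.05466931 -0.02773639] 0.04769297702949722 [-0.4   0.5   1.65  0.    0.99 -0.29]
83.63041333054012
```

View pics/w3.png

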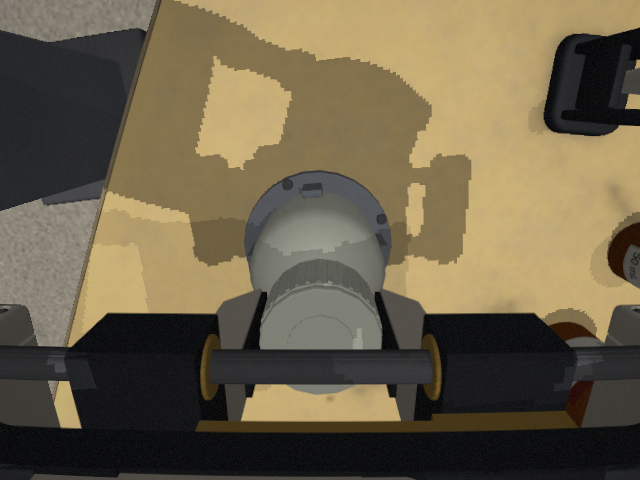

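The cap is held between both pads and the tool turned 62°. The moment stayed small. I'll lift gently first and check the force.

drive_tool(
  motion=[
    [0,0,-2,0,0,0,255],
    [0,0,-4,0,0,0,255],
    [0,0,-6,0,0,0,255],
    [0,0,-8,0,0,0,255],
    [0,0,-10,0,0,0,255],
    [0,0,-12,0,0,0,255],
    [0,0,-14,0,0,0,255],
    [0,0,-14,0,0,0,255],
  ],
)

```text
clock: 6.85
position: [0.5206, -0.1376, 0.1252]
tool_rot: [-2.346, -2.089, 0.001]
force: [0.3, 0.5, -0.9]
gripper_width: 0.0474
grip_force: 30.0
```

drive_tool(
  motion=[
    [0,0,-5,0,0,0,255],
    [0,0,-10,0,0,0,255],
    [0,0,-20,0,0,0,255],
    [0,0,-35,0,0,0,255],
    [0,0,-55,0,0,0,255],
    [0,0,-75,0,0,0,255],
    [0,0,-85,0,0,0,255],
    [0,0,-85,0,0,0,255],
  ],
)

```text
clock: 7.85
position: [0.5213, -0.1379, 0.2114]
tool_rot: [2.345, 2.088, 0.001]
force: [0.6, -0.7, 0.1]
gripper_width: 0.0476
grip_force: 30.0
```

Run:
```python
from h import *
s=arm.state(); print(s['position'],s['force'],s['gripper_width'],s['qpos'].round(2)); T=rot(s['tool_rot'])
m,im=snap('scene','s4.png'); cv2.imwrite('pics/s4c.png',cv2.resize(im[150:350,200:440,::-1],None,fx=2.5,fy=2.5))
print(T.T@(np.array([.517,-.410,.12])-s['position'])*1000,np.degrees(np.arctan2(T[1,0],T[0,0])))
```

```text
[ 0.52129434 -0.13785606  0.21143923] [ 0.58300963 -0.65056598  0.12646102] 0.047569235378860875 [-0.4   0.39  1.53 -0.    1.22 -0.28]
[-270.75964927   27.03659492   91.65223754] 83.36006377927575
```

View pics/s4c.png

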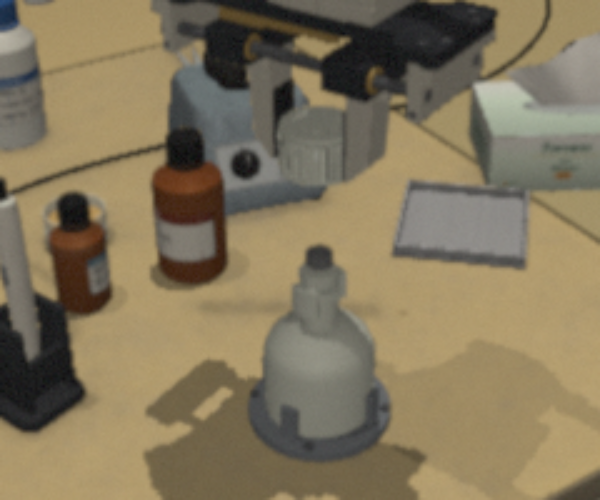

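The cap is off and held in the gripper, the jug neck is bare and the amber bottle hasn't moved. Next I'll go above the dish.

drive_tool(
  motion=[
    [-30,3,0,0,0,-3,255],
    [-68,7,0,0,0,-6,255],
    [-106,11,5,0,0,-9,255],
    [-144,15,10,0,0,-12,255],
    [-182,19,20,0,0,-15,255],
    [-220,23,30,0,0,-18,255],
    [-250,25,30,0,0,-21,255],
    [-258,26,30,0,0,-21,255],
  ],
)

```text
clock: 8.9
position: [0.5161, -0.3983, 0.1789]
tool_rot: [-1.928, -2.478, -0.0]
force: [1.4, 0.8, -0.4]
gripper_width: 0.0477
grip_force: 30.0
```

Run:
```python
from h import *
s=arm.state(); print(s['position'],s['gripper_width'],s['qpos'].round(2)); T=rot(s['tool_rot'])
m,im=snap('wrist','w5.png')
find('wrist',m,['dish_floor'])
C=[(.5568,-.3433,.012),(.5834,-.446,.012),(.4764,-.4754,.012),(.4514,-.3741,.012),(.517,-.41,.003)]
print([px(m,c).round() for c in C])
print(T.T@(np.array([.517,-.410,.017])-s['position'])*1000,np.degrees(np.arctan2(T[1,0],T[0,0])))
```

```text
[ 0.51609121 -0.39831456  0.17890702] 0.04773968534159661 [-0.77  0.62  1.22 -0.    1.3  -1.02]
wrist dish_floor 0.75 [ 0.5153 -0.398   0.0038] [319. 220.]
[array([387., 171.]), array([381., 292.]), array([255., 294.]), array([250., 175.]), array([318., 233.])]
[-11.83027048  -1.77876795 161.88928463] 104.22338652093468
```

View pics/w5.png

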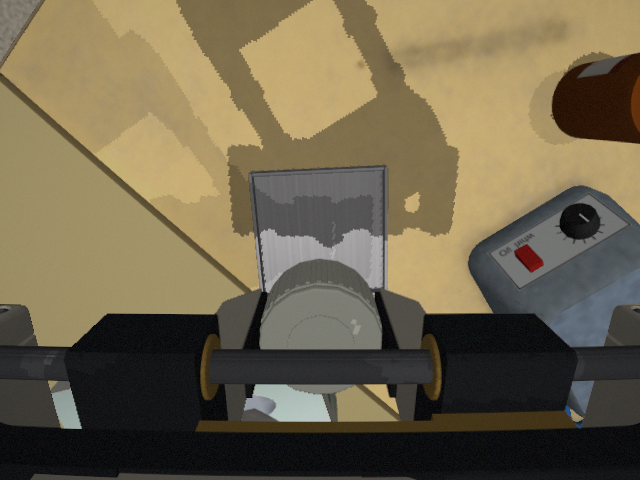

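The dish's far corners, at (250,172) and (387,166), match the predicted ones. The stirrer stands close on the right, so I'll check clearance for the gripper body before going down.

Run:
```python
from h import *
mt=arm.camera_model('top'); ms=arm.camera_model('scene'); mw=arm.camera_model('wrist'); s=arm.state(); T=rot(s['tool_rot'])
f=lambda m,u,z:(T.T@(onz(m,u,z)-s['position'])*1000)[:2].round()
for z in (0,.02,.04,.06,.08,.1): print(z,'corner',f(mt,(405,222),z),f(mw,(471,255),z),f(ms,(328,227),z),'btn',f(mt,(393,205),z),f(mw,(528,258),z),'box',f(mt,(453,297),z))
```

```text
0 corner [-40. 131.] [-33. 135.] [-44. 135.] btn [-28. 167.] [-36. 188.] box [-83. -20.]
0.02 corner [-36. 127.] [-26. 127.] [-11. 127.] btn [-24. 162.] [-29. 176.] box [-78. -21.]
0.04 corner [-31. 123.] [-19. 118.] [ 22. 120.] btn [-20. 157.] [-21. 165.] box [-72. -22.]
0.06 corner [-27. 119.] [-12. 110.] [ 54. 112.] btn [-16. 152.] [-14. 153.] box [-67. -23.]
0.08 corner [-22. 115.] [ -4. 102.] [ 87. 105.] btn [-11. 148.] [ -7. 142.] box [-61. -24.]
0.1 corner [-17. 111.] [ 3. 94.] [120.  97.] btn [ -7. 143.] [  1. 130.] box [-56. -25.]
```

There is enough clearance: the stirrer is at least 110 mm away against the body's 95, and the box 56 mm away against 37.5. Going down.

drive_tool(
  motion=[
    [0,-1,35,0,0,-1,255],
    [0,-2,75,0,0,-2,255],
    [0,-2,110,0,0,-2,255],
    [0,-2,135,0,0,-2,255],
    [0,-2,148,0,0,-2,255],
    [0,-2,155,0,0,-2,255],
    [0,-2,158,0,0,-2,255],
    [0,-2,158,0,0,-2,255],
  ],
)

```text
clock: 10.0
position: [0.5153, -0.3977, 0.0232]
tool_rot: [1.882, 2.514, -0.0]
force: [0.1, -0.3, -0.2]
gripper_width: 0.0479
grip_force: 30.0
```

drive_tool(
  motion=[
    [0,0,1,0,0,0,255],
    [0,0,2,0,0,0,255],
    [0,0,3,0,0,0,255],
    [0,0,4,0,0,0,255],
    [0,0,5,0,0,0,255],
    [0,0,5,0,0,0,255],
    [0,0,5,0,0,0,255],
    [0,0,5,0,0,0,255],
  ],
)

```text
clock: 11.0
position: [0.515, -0.3976, 0.0176]
tool_rot: [1.883, 2.515, -0.0]
force: [-0.4, 0.8, -0.2]
gripper_width: 0.0477
grip_force: 30.0
```

drive_tool(
  motion=[
    [0,0,0.5,0,0,0,255],
    [0,0,1,0,0,0,255],
    [0,0,1.5,0,0,0,255],
    [0,0,1.5,0,0,0,255],
    [0,0,1.5,0,0,0,255],
    [0,0,1.5,0,0,0,255],
    [0,0,1.5,0,0,0,255],
    [0,0,1.5,0,0,0,255],
  ],
)

```text
clock: 12.0
position: [0.5151, -0.3975, 0.0166]
tool_rot: [1.883, 2.515, -0.0]
force: [-1.9, 2.1, 4.9]
gripper_width: 0.0477
grip_force: 30.0
```

The cap touched the floor at about 5 N. I'll open part way so the fingers stay inside the dish walls.

drive_tool(
  motion=[
    [0,0,0,0,0,0,110],
    [0,0,0,0,0,0,105],
    [0,0,0,0,0,0,100],
    [0,0,0,0,0,0,97],
    [0,0,0,0,0,0,97],
    [0,0,0,0,0,0,97],
    [0,0,0,0,0,0,97],
    [0,0,0,0,0,0,97],
  ],
)

```text
clock: 13.0
position: [0.515, -0.3976, 0.0161]
tool_rot: [1.883, 2.515, -0.0]
force: [0.0, 0.4, 0.6]
gripper_width: 0.0567
grip_force: 0.0
```

drive_tool(
  motion=[
    [0,0,-5,0,0,0,97],
    [0,0,-12,0,0,0,97],
    [0,0,-22,0,0,0,80],
    [0,0,-35,0,0,0,50],
    [0,0,-55,0,0,0,0],
    [0,0,-85,0,0,0,0],
    [0,0,-120,0,0,0,0],
    [0,0,-150,0,0,0,0],
  ],
)

```text
clock: 14.0
position: [0.5152, -0.3976, 0.1685]
tool_rot: [1.882, 2.514, -0.0]
force: [0.4, -0.1, -0.4]
gripper_width: 0.0916
grip_force: 0.0
```

Run:
```python
from h import *
s=arm.state(); print(s['position'],s['force'],s['gripper_width'])
_,a=snap('scene'); _,b=snap('wrist')
cv2.imwrite('pics/f.png',np.hstack([cv2.resize(a[150:350,220:460],(400,333)),cv2.resize(b,(400,333))])[:,:,::-1])
```

```text
[ 0.51517882 -0.39762486  0.1685278 ] [ 0.38033161 -0.05481254 -0.44049115] 0.09163379124054441
```

View pics/f.png

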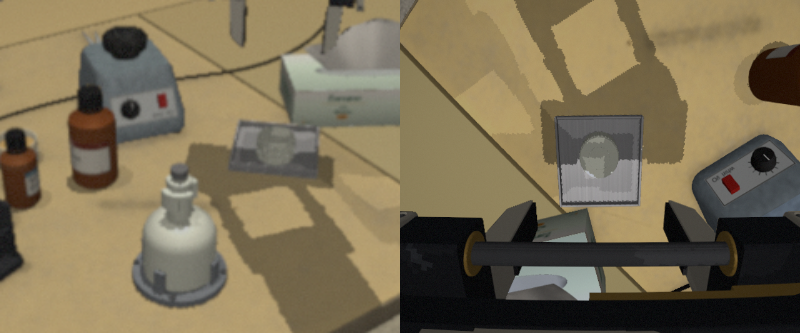

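The cap sits flat inside the dish, at about (600,155) in the right half of the picture. The jug is open, the amber bottle is in place and the gripper is clear.

```bash
python3 -c "from plant import arm; print(arm.sign_off())"
```

```text
the job is handed in; nothing more can be done
None
```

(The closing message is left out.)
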